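# Release a glass cassette from its clamp board

## Robot

A 7-joint arm with a two-finger parallel gripper is mounted at the origin on a cart in front of the work surface, level with it; the furniture and walls round the work are solid. World frame = base frame: x ahead of the robot, y to its left, z up, the work surface at z = 0. Lengths are in m, angles in degrees, forces in N, time in s.
With the tool pointing down it reaches from about 0.4 to 0.85 m from the base axis. Payload 4.4 kg.
Tool frame: the origin (TCP) lies at the very end of the fingers, on their centre line; the grasp point (between the pads) lies robot.pinch_z behind it (robot.pinch_z is the distance from the TCP to the grasp point, in m); z points along the fingers, y is the line along which they close (so a half turn about z gives the same grasp; the last joint's range is limited). The gripper opens to 94 mm and grips with 3 to 60 N. Pads are 16 mm wide; open, the fingers measure 119 mm over their backs; the gripper's body (75 mm by 177 mm) begins 78 mm behind the grasp point.
Start: joints at [72.605, 36.005, 2.206, 86.941, -1.547, 57.084, -1.146], TCP at [0.153, -0.632, 0.205] pointing down, gripper open.
Joint ranges: [-175.42, 175.42], [-21.48, 121.26], [-71.46, 75.88], [10.55, 141.38], [-63.04, 243.04], [13.31, 113.54], [-168.57, 168.57]. Speed limits (degrees/s): [147.25, 147.25, 180, 180, 180, 180, 180].

## Interface

Orientations are given as [roll, pitch, yaw] about the fixed x, y, z axes, in that order (R = Rz(yaw) Ry(pitch) Rx(roll)).
In Python, from rig import robot, optics, job_done gives the robot as it stands.
- The arm moves only by the shell command python3 -m creep 'ROWS' [FORCE]. ROWS is JSON, a list that holds one entry, the list of rows, each a list of 7 numbers: the turn, a rotation vector about the world's x, y, z in rad, then the shift along the world's x, y, z in cm, then the opening, from -1 (shut) to 1 (fully open). A call has exactly 8 rows; each row is the pose to reach, as a shift and turn from the pose commanded when the call began; what a row does not reach only later rows make up. A row lasts 1/8 s, in which the tool goes at most 62.5 mm and 10.7 degrees, less where a joint would pass 70% of its speed; a pose out of reach is approached as far as the arm can. A call with a gripper value outside its range is refused whole. The fingers move at their own pace and stop on an object; FORCE is the grip in N (left out, the last holds). Time passes only in rows, so rows that repeat a pose let the fingers close, or fill a call up. It gives the time, the measured TCP pose, the force, the opening and the grip force at its end, in the units of the state.
- robot.state(): the state, without advancing time (a new reading comes with each control period).
- optics.grab_frame(name): name is "side" or "top" or "wrist"; returns (picture, depth): 400x640x3 uint8, red, green, blue; 400x640 float32, m along the optical axis (not along the pixel's ray), 0 where there is no reading.
- optics.camera_model(name): a dict with "fx", "fy", "cx", "cy" (pixels), "k1" (the pictures are not rectified: a ray, as slopes to the right and down, at radius r is drawn at 1 + k1 r^2 times it, then the intrinsics apply), "eye" and "rotation" of the camera in the world. Camera axes: x right, y up, looking along -z (the intrinsics and any distortion apply to the point x, -y, -z); pixel columns grow to the right and rows downward; lengths in m; the calibration is good to about 2 mm. A picture is of the moment at which its call begins: read the wrist's pose just before it. camera_model takes no time and is no camera call; for the wrist camera it gives the pose at the moment of the call.
- job_done(): hands the job in; it is judged then, once.
The state is a dict: "clock": time; "q": joint angles; "dq": joint speeds; "tau": joint torques, N m; "ee_pos": TCP position; "tcp_rot": TCP orientation; "force": force on the tool from outside, world axes, zero at the start; "moment": the same for the moment, N m; "width": opening from 0.0 (shut) to 1.0 (fully open); "grip_force": force on a finger pad.
Only numpy, scipy, OpenCV 4.12 (cv2) and the standard library are available. Lean on these libraries where they do the work, as an engineer would, in place of code of your own. Each camera call takes 0.05 s, during which the arm holds its last target. There are 200 camera calls.

## Task

Swing the clamp bar of the board right up and over until it leans back and stays open, then slide the glass cassette out from beneath it, without lifting it, into the white receiving tray that adjoins one end of the board, until it lies wholly on the tray. Then bring the bar back down gently, not letting it fall, so that it lies closed on the empty board, and leave the petri dish, timer and marker where they are.

Things in the scene. Friction and masses are not known exactly. Their poses are not given: they have to be found in the camera images.
- board: fixed grey clamp board, 150 (x) x 170 (y) mm. Origin on the worktop under the channel's middle; base spans x -58 to +92, y +-85 mm. x points away from the robot to the hinge, y along the channel, z up. Black bed at z = 14 mm; low guide rails along y, inner faces at x = +-42.5, tops at z = 19 mm; channel open at both ends.
- clamp_bar (a joint): angle (rad) of the steel clamp bar, 24 mm wide, 0.25 kg, that lies along board x across the channel at y = 0, hinged behind it. 0 = level on the cassette (start); -0.09 = closed on the empty bed (stop); positive = front end lifted; 1.95 = leaning back on its open stop. No spring, slight drag: falls shut from below about 1.5, stays open beyond about 1.65.
- bar_hinge (a point): point on the hinge axis of the clamp bar: board frame (75, 0, 36) mm; the axis runs along the board's y
- bar_grip (a point): middle of the bar's grip rod: round, dark, 10 mm diameter, along board y, 54 mm clear between its side legs, over 30 mm free between rod and bar end. It moves on a circle of 173 mm about bar_hinge; with the bar at 0 it lies at board (-98, 0, 47) mm, in front of the board over the worktop. Lifting takes about 1.5 N.
- cassette: flat pale glass cassette, 80 (x) x 90 (y) x 10 mm, about 0.15 kg, lying on the bed between the guide rails (2.5 mm play each side) beneath the bar. Origin: centre of its underside; y along the channel. It starts within 8 mm of board y = 0.
- tray: fixed white receiving tray, 104 (x) x 120 (y) x 19 mm, axes parallel to the board's, at one end of the board or the other (board y = +148 or -148 mm; 3 mm gap). Origin: centre of its underside. Floor at z = 12 mm, 2 mm below the bed; low rails along y, inner faces at x = +-45, tops at z = 19 mm; both ends open, no end stop.
- petri: loose clear petri dish with lid, 93 mm diameter, 17 mm high, on the worktop off the end of the board where the tray is not (board y = -148 or +148 mm); origin: centre of its underside. Leave alone.
- timer: loose white bench timer, 66 x 66 x 18 mm, on the worktop in front of the board, to the right of the grip rod; origin: centre of its underside. Leave alone.
- marker: loose marker pen, 135 mm long (y), 17 mm thick, on the worktop in front of the board, to the left of the grip rod; origin: centre of its underside. Leave alone.

How it is judged (in metres and radians):
On the way, in this order (a step that is already met when the one before it is completed fails the run):
1. the bar is swung up past its balance point while the cassette still lies in its place (value of joint clamp_bar above 1.6 rad and distance of cassette from where it was at the start of the episode below 0.015 m), for 0.2 s.
2. with the bar still up, the cassette lies wholly on the tray (value of joint clamp_bar above 1.6 rad and y of cassette in the frame of tray between -0.015 and 0.015 m and x of cassette in the frame of tray between -0.012 and 0.012 m and z of cassette in the frame of tray between 0.009 and 0.0145 m and angle between cassette's own z axis and vertical below 0.05 rad), for 0.2 s.
At the end, for the whole second after the job is handed in: the cassette lies flat and at rest on the tray, its centre within 15 mm of the tray's along the slide (so wholly on the tray) and between the tray's rails; the bar is closed on the empty board (joint below -0.05 rad) (y of cassette in the frame of tray between -0.015 and 0.015 m and x of cassette in the frame of tray between -0.012 and 0.012 m and z of cassette in the frame of tray between 0.009 and 0.0145 m and angle between cassette's own z axis and vertical below 0.05 rad and value of joint clamp_bar below -0.05 rad and linear speed of cassette below 0.01 m/s); the robot touches nothing.
It fails at once if the cassette is lifted (more than 15 mm above the bed) (height (world z) of cassette above 0.029 m).
It fails at once if the bar is let fall (closing faster than 2 rad/s) (velocity of joint clamp_bar below -2 rad/s).
It fails at once if the petri dish, the timer or the marker is displaced by more than 15 mm (distance of any of petri, timer, marker from where it was at the start of the episode above 0.015 m).
It also fails if it takes over 70 s, if anything falls off the work surface, if the arm or the gripper's body presses on something with over 40 N, if the wrist force passes 120 N, or if a joint passes its speed limit or range.

## Working session

There is one attempt and no reset: what is moved stays moved. The work goes in short steps, Python scripts to look and compute and a shell command to move; the robot and the scene stay as the last step left them, time stands still between calls to the robot, and variables do not carry over. Pictures are saved under pics/ and viewed, at most 10 in all, crops included, and the job is handed in when it is done.

```bash
mkdir -p pics; ls
cat > h.py <<'E'
from rig import robot, optics, job_done
import numpy as np, cv2
def grab(n,f):
    m=optics.camera_model(n); p,d=optics.grab_frame(n); cv2.imwrite('pics/'+f+'.png',p[:,:,::-1]); np.savez('pics/'+f,d=d,p=p); return p,d,m
def cloud(d,m):
    h,w=d.shape; u,v=np.meshgrid(np.arange(w),np.arange(h))
    K=np.array([[m['fx'],0,m['cx']],[0,m['fy'],m['cy']],[0,0,1.]])
    s=cv2.undistortPoints(np.stack([u,v],-1).reshape(-1,1,2).astype(float),K,np.array([m['k1'],0,0,0.])).reshape(h,w,2)
    c=np.stack([s[...,0]*d,-s[...,1]*d,-d],-1)
    P=c@np.array(m['rotation']).T+np.array(m['eye']); P[d==0]=np.nan; return P
E
python3 - <<'E'
from h import *
s=robot.state(); print(s, robot.pinch_z)
for n in ('top','side'):
    p,d,m=grab(n,n+'0'); print(m); np.save('pics/P'+n,cloud(d,m))
E
```

```text
pics
{'clock': 0.0, 'q': array([72.60634913, 36.05806883,  2.20311782, 86.99575096, -1.54792092,
       57.08362405, -1.14480728]), 'dq': array([ 0.00440378, -0.05513512,  0.04102583,  0.05143054, -0.06959934,
       -0.07412527,  0.09729487]), 'tau': array([-2.91810338e-04, -5.49730682e+01,  1.14338491e+00, -1.86636490e+01,
       -5.22429985e-02,  2.38150457e-02,  1.64727835e-04]), 'ee_pos': array([ 0.15297199, -0.63105507,  0.20456527]), 'tcp_rot': array([-1.79892249e+02,  9.16142524e-04,  1.36237465e+01]), 'force': array([-0.03383935,  0.59747783, -0.07210853]), 'moment': array([-0.03018564, -0.01835185, -0.04774339]), 'grip_force': 0.0, 'width': 0.9977091791862676} 0.0188
{'fx': 512.3082368652606, 'fy': 512.3082368652606, 'cx': 320.6519863898843, 'cy': 199.271466863985, 'k1': -0.16018266659060532, 'eye': array([0.36370425, 0.04377867, 0.87929705]), 'rotation': array([ 11.29763665,   1.1237688 , -89.97426798])}Traceback (most recent call last):
  File "<stdin>", line 4, in <module>
  File "h.py", line 10, in cloud
    P=c@np.array(m['rotation']).T+np.array(m['eye']); P[d==0]=np.nan; return P
      ~~~~~~~~~~~~~~~~~~~~~~~~~~~^~~~~~~~~~~~~~~~~~~
ValueError: operands could not be broadcast together with shapes (400,640) (3,)
```

View pics/top0.png

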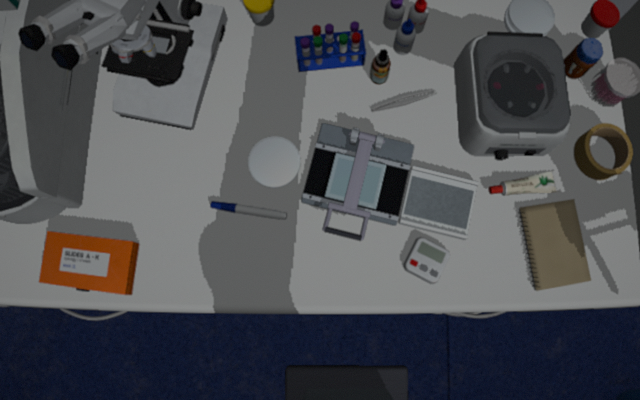

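The top view shows the board around (358,170), the tray adjoining it at the right (437,203), the petri dish at the left (273,161), the marker at (248,210), the timer at (427,258), and the grip rod at about (345,235).

```bash
sed -i "s/np.array(m\['rotation'\]).T/R.from_euler('xyz',m['rotation'],degrees=True).as_matrix().T/; s/^import numpy/from scipy.spatial.transform import Rotation as R\nimport numpy/" h.py
python3 - <<'E'
from h import *
P={}
for n in ('top','side'):
    p,d,m=grab(n,n+'1'); P[n]=cloud(d,m); np.save('pics/P'+n,P[n])
    if n=='side': print(m)
T=P['top']; p=np.load('pics/top1.npz')['p']
for u,v in [(250,250),(345,236),(357,180),(315,170),(400,185),(440,205),(430,262),(273,160)]: print((u,v),T[v,u].round(4))
c=cv2.resize(p[110:290,200:500],None,fx=2.66,fy=2.66,interpolation=cv2.INTER_CUBIC); cv2.imwrite('pics/crop1.png',c[:,:,::-1])
E
```

```text
{'fx': 441.0144219802756, 'fy': 441.0144219802756, 'cx': 319.30942902020035, 'cy': 193.77037745517947, 'k1': -0.12127691316526441, 'eye': array([0.3725004 , 0.85896047, 0.42174575]), 'rotation': array([  65.73994889,    0.88592004, -170.67523866])}
(250, 250) [ 0.4504  0.1833 -0.0005]
(345, 236) [0.4683 0.0204 0.0497]
(357, 180) [ 0.5642 -0.0008  0.0402]
(315, 170) [0.5888 0.0707 0.0137]
(400, 185) [ 0.5614 -0.0768  0.014 ]
(440, 205) [ 0.5263 -0.1458  0.0112]
(430, 262) [ 0.4278 -0.1241  0.0141]
(273, 160) [0.6071 0.1446 0.0144]
```

View pics/crop1.png

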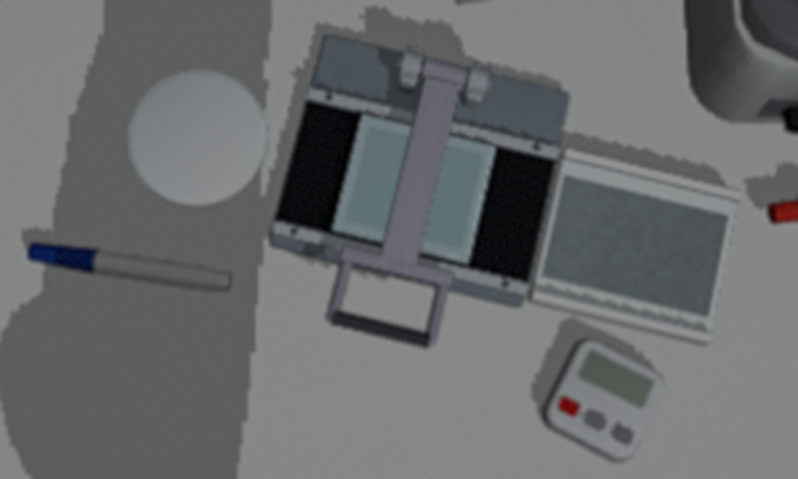

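View pics/side1.png

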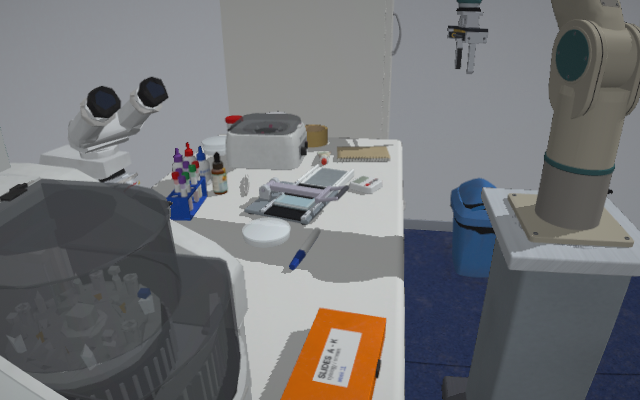

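```bash
cat >> h.py <<'E'
def ray(m,uv,z):
    K=np.array([[m['fx'],0,m['cx']],[0,m['fy'],m['cy']],[0,0,1.]])
    s=cv2.undistortPoints(np.array(uv,float).reshape(-1,1,2),K,np.array([m['k1'],0,0,0.])).reshape(-1,2)
    D=np.c_[s[:,0],-s[:,1],-np.ones(len(s))]@R.from_euler('xyz',m['rotation'],degrees=True).as_matrix().T
    e=np.array(m['eye']); return e+D*((z-e[2])/D[:,2])[:,None]
E
python3 - <<'E'
from h import *
m=optics.camera_model('top')
f=lambda pts,z: ray(m,np.array(pts)/2.66+[200,110]-0.3,z)
n=lambda a,b: np.degrees(np.arctan2(*(b-a)[[1,0]]))
b=f([(325,37),(568,93),(520,303),(272,240)],.012); print('base',b.round(4),[n(b[0],b[1]),n(b[3],b[2])],np.linalg.norm(b-np.roll(b,1,0),axis=1))
t=f([(567,150),(738,190),(710,340),(533,297)],.019); print('tray',t.round(4),t.mean(0),n(t[0],t[1]),n(t[3],t[2]),np.linalg.norm(t-np.roll(t,1,0),axis=1))
r=f([(333,318),(430,340)],.049);print('rod',r,r.mean(0),n(r[0],r[1]))
c=f([(365,116),(495,148),(468,262),(333,229)],.024);print('cass',c.mean(0),n(c[0],c[1]))
# bar from depth
P=np.load('pics/Ptop.npy'); q=P[130:245,320:400].reshape(-1,3); q=q[(q[:,2]>.034)&(q[:,2]<.06)]
mu=q[:,:2].mean(0);print('bar',len(q),mu,q[:,2].mean())
def solve(yaw):
    c,s=np.cos(yaw),np.sin(yaw); M=np.array([[c,-s],[s,c]])
    return M
yaw=np.radians(np.mean([n(b[0],b[1]),n(b[3],b[2]),n(t[0],t[1]),n(t[3],t[2])])+90); M=solve(yaw)
print('yaw',np.degrees(yaw))
print('O base',b[:,:2].mean(0)-M@[.017,0],'O tray',t[:,:2].mean(0)-M@[0,-.148],'O rod',r[:,:2].mean(0)-M@[-.098,0])
for z0,z1 in((.0125,.0155),):
  q=P[110:290,300:430].reshape(-1,3);q=q[(q[:,2]>.009)&(q[:,2]<.06)]
  print(cv2.minAreaRect((q[:,:2]*1000).astype(np.float32)))
q=P[200:300,310:400].reshape(-1,3);q=q[(q[:,2]>.040)&(q[:,0]<.475)]; print('rodcloud',q.mean(0))
E
```

```text
base [[ 0.6748  0.0587  0.012 ]
 [ 0.635  -0.1031  0.012 ]
 [ 0.4941 -0.0668  0.012 ]
 [ 0.536   0.0932  0.012 ]] [np.float64(-103.79554073263711), np.float64(-104.67564497478462)] [0.14301255 0.16659372 0.14556087 0.1653524 ]
tray [[ 0.5939 -0.0996  0.019 ]
 [ 0.5669 -0.2119  0.019 ]
 [ 0.4683 -0.1878  0.019 ]
 [ 0.4968 -0.0743  0.019 ]] [ 0.53149108 -0.14340682  0.019     ] -103.5374067163078 -104.10000947309418 [0.10029431 0.11542168 0.10142553 0.11697739]
rod [[ 0.47961024  0.05319243  0.049     ]
 [ 0.4658252  -0.00621575  0.049     ]] [0.47271772 0.02348834 0.049     ] -103.06369521081426
cass [5.67315845e-01 3.28738574e-04 2.40000000e-02] -104.54480116634295
bar 2010 [0.55741287 0.00242263] 0.0422825348320123
yaw -14.027150474205925
O base [ 5.68459445e-01 -3.57097546e-04] O tray [5.67363564e-01 1.79963839e-04] O rod [ 5.67795454e-01 -2.65060117e-04]
((551.3052368164062, -35.10394287109375), (286.8729248046875, 211.25906372070312), 65.40689086914062)
rodcloud [0.4696224  0.01244239 0.04953298]
```

```bash
python3 -m creep '[[[0,0,0.07,2,4.1,0,-0.4],[0,0,0.14,4,8.2,0,-0.4],[0,0,0.2,6,12.3,0,-0.4],[0,0,0.27,8,16.4,0,-0.4],[0,0,0.34,10,20.5,0,-0.4],[0,0,0.41,12,24.6,0,-0.4],[0,0,0.48,14,28.7,0,-0.4],[0,0,0.545,16,32.8,0,-0.4]]]' 10
python3 -m creep '[[[0,0,0.07,2,4.1,0,-0.4],[0,0,0.14,4,8.2,0,-0.4],[0,0,0.2,6,12.3,0,-0.4],[0,0,0.27,8,16.4,-1,-0.4],[0,0,0.34,10,20.5,-2,-0.4],[0,0,0.41,12,24.6,-4,-0.4],[0,0,0.48,14,28.7,-5,-0.4],[0,0,0.544,16,32.8,-5.5,-0.4]]]'
python3 - <<'E'
from h import *
print(robot.state()['ee_pos'],robot.state()['tcp_rot'],robot.state()['q'])
grab('wrist','w1'); print(optics.camera_model('wrist'))
E
```

```text
clock: 1.15
ee_pos: [0.3136, -0.3023, 0.2055]
tcp_rot: [180.0, -0.0, 45.0]
force: [0.5, -0.8, 0.4]
width: 0.299
grip_force: 0.0
clock: 2.15
ee_pos: [0.4732, 0.0255, 0.1498]
tcp_rot: [-179.9, 0.0, 76.1]
force: [-0.1, -0.3, -0.2]
width: 0.299
grip_force: 0.0
[0.47324457 0.02550379 0.14975175] [-1.79937516e+02  2.85934321e-02  7.61371093e+01] [  6.60623045  27.4920801  -18.38817865 117.32467746  13.91199773
  37.28245492 -34.8460157 ]
{'fx': 350.85262267734595, 'fy': 350.85262267734595, 'cx': 321.10250986072714, 'cy': 199.53824995956492, 'k1': 0.025301343096769385, 'eye': array([0.49045303, 0.09621526, 0.33140015]), 'rotation': array([-12.75984633,  -0.13985975, -13.36059264])}
```

View pics/w1.png

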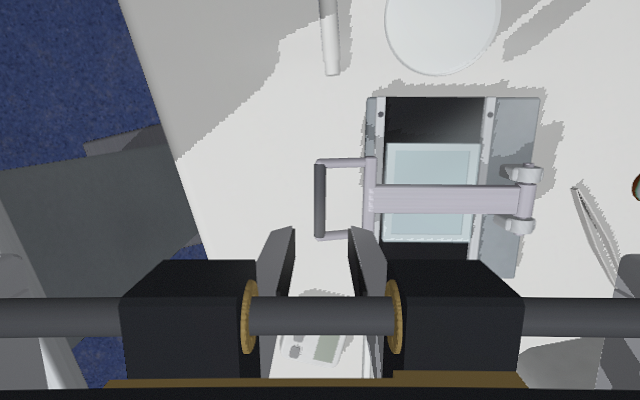

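The rod spans (320,162) to (320,239) in the wrist view, midway between the fingers at (285,235) and (360,235). The cassette is at (430,193).

Run:
```python
from h import *
m=optics.camera_model('wrist')
a=ray(m,[(320,163),(320,238)],.047);print(a,a.mean(0))
b=ray(m,[(385,144),(479,144),(472,241),(386,241)],.024);print(b,b.mean(0))
b=ray(m,[(525,198)],.045);print('hinge',b)
P=cloud(np.load('pics/w1.npz')['d'],m); q=P[175:225,316:325].reshape(-1,3);print(np.nanmedian(q,0))
```

```text
[[0.4824026  0.06318841 0.047     ]
 [0.46756794 0.00092057 0.047     ]] [0.47498527 0.03205449 0.047     ]
[[ 0.54035342  0.06349173  0.024     ]
 [ 0.61908743  0.04457264  0.024     ]
 [ 0.60102137 -0.04184436  0.024     ]
 [ 0.52426568 -0.02369962  0.024     ]] [0.57118197 0.0106301  0.024     ]
hinge [[ 0.64115637 -0.00498979  0.045     ]]
[0.47569857 0.03505631 0.05325651]
```

```bash
python3 -m creep '[[[0,0,0,0.1,0.3,-3,-0.4],[0,0,0,0.1,0.3,-6,-0.4],[0,0,0,0.1,0.3,-9,-0.4],[0,0,0,0.1,0.3,-11,-0.4],[0,0,0,0.1,0.3,-12.1,-0.4],[0,0,0,0.1,0.3,-12.1,-0.4],[0,0,0,0.1,0.3,-12.1,-1],[0,0,0,0.1,0.3,-12.1,-1]]]' 10
python3 -m creep '[[[0,0,0,0,0,0,-1],[0,0,0,0,0,0,-1],[0,0,0,0,0,0,-1],[0,0,0,0,0,0,-1],[0,0,0,0,0,0,-1],[0,0,0,0,0,0,-1],[0,0,0,0,0,0,-1],[0,0,0,0,0,0,-1]]]' 10
python3 - <<'E'
from h import *
p,d,m=grab('wrist','w2'); 
p,d,m=grab('top','t2'); cv2.imwrite('pics/t2c.png',cv2.resize(p[90:290,260:500],None,fx=3,fy=3)[:,:,::-1])
w=cv2.imread('pics/w2.png'); t=cv2.imread('pics/t2c.png')
cv2.imwrite('pics/c2.png',np.hstack([cv2.resize(w,(400,250)),cv2.resize(t,(300,250))]))
E
```

```text
clock: 3.2
ee_pos: [0.4733, 0.0275, 0.0301]
tcp_rot: [-179.9, 0.0, 76.0]
force: [-6.3, 4.8, 5.6]
width: 0.122
grip_force: 3.6
clock: 4.2
ee_pos: [0.4724, 0.0277, 0.03]
tcp_rot: [-179.9, 0.0, 76.0]
force: [-4.8, 1.9, 5.6]
width: 0.098
grip_force: 10.0
```

View pics/c2.png

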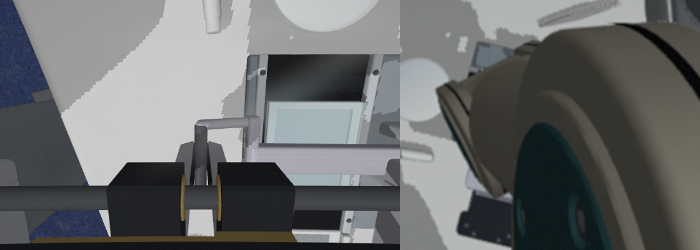

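The rod is gripped: the opening reads about 9 mm and the rod sits between the pads.

Run:
```python
import numpy as np
f=lambda t:np.array([.970*(17.3-17.335*np.cos(t+.0636)),-.242*(17.3-17.335*np.cos(t+.0636)),17.335*np.sin(t+.0636)-1.1])
for a,n in((0,8),(.96,8)):
  for i in range(1,n+1): print(np.round(f(a+i*.12)-f(a),2).tolist())
```

```text
[0.25, -0.06, 2.06]
[0.74, -0.18, 4.08]
[1.45, -0.36, 6.02]
[2.39, -0.6, 7.86]
[3.53, -0.88, 9.58]
[4.87, -1.21, 11.13]
[6.38, -1.59, 12.52]
[8.03, -2.0, 13.7]
[1.78, -0.44, 0.97]
[3.66, -0.91, 1.72]
[5.62, -1.4, 2.23]
[7.62, -1.9, 2.49]
[9.64, -2.4, 2.51]
[11.64, -2.9, 2.27]
[13.6, -3.39, 1.79]
[15.49, -3.87, 1.07]
```

```bash
python3 -m creep '[[[0,0,0,0.25,-0.06,2.06,-1],[0,0,0,0.74,-0.18,4.08,-1],[0,0,0,1.45,-0.36,6.02,-1],[0,0,0,2.39,-0.6,7.86,-1],[0,0,0,3.53,-0.88,9.58,-1],[0,0,0,4.87,-1.21,11.13,-1],[0,0,0,6.38,-1.59,12.52,-1],[0,0,0,8.03,-2,13.7,-1]]]' 12
```

```text
clock: 5.3
ee_pos: [0.5486, 0.0083, 0.1676]
tcp_rot: [-179.4, 0.2, 76.1]
force: [-10.0, 2.0, 13.3]
width: 0.102
grip_force: 12.0
```

```bash
python3 -m creep '[[[0,0,0,1.6,-0.4,1.2,-1],[0,0,0,3.4,-0.85,2.0,-1],[0,0,0,5.4,-1.35,2.6,-1],[0,0,0,7.4,-1.85,2.9,-1],[0,0,0,9.4,-2.35,2.9,-1],[0,0,0,11.4,-2.85,2.7,-1],[0,0,0,13.4,-3.35,2.2,-1],[0,0,0,14.8,-3.7,1.7,-1]]]'
```

```text
clock: 6.3
ee_pos: [0.703, -0.0311, 0.1836]
tcp_rot: [180.0, 0.1, 76.0]
force: [-0.6, -1.0, -0.3]
width: 0.102
grip_force: 12.0
```

```bash
python3 -m creep '[[[0,0,0,0,0,0,-0.3],[0,0,0,0,0,0,-0.3],[0,0,0,0.4,-0.1,0,-0.3],[0,0,0,0.8,-0.2,0,-0.3],[0,0,0,0.8,-0.2,2,-0.3],[0,0,0,0.8,-0.2,4,-0.3],[0,0,0,0.8,-0.2,6,-0.3],[0,0,0,0.8,-0.2,8,-0.3]]]'
python3 -m creep '[[[0,0,0.18,-3,2,0,-1],[0,0,0.36,-6,4,0,-1],[0,0,0.54,-9,6,0,-1],[0,0,0.7,-11,8,0,-1],[0,0,0.88,-12,10,0,-1],[0,0,1.06,-12.5,12,0,-1],[0,0,1.24,-12.5,12.7,0,-1],[0,0,1.4,-12.5,12.7,0,-1]]]' 20
python3 - <<'E'
from h import *
print(robot.state()['ee_pos'],robot.state()['tcp_rot'],robot.state()['q'])
grab('top','t3');p,d,m=grab('wrist','w3'); t=cv2.imread('pics/t3.png')[90:290,230:500]
w=cv2.imread('pics/w3.png');cv2.imwrite('pics/c3.png',np.hstack([cv2.resize(w,(480,300)),cv2.resize(t,(320,300))]))
E
```

```text
clock: 7.3
ee_pos: [0.7105, -0.0317, 0.2643]
tcp_rot: [180.0, -0.0, 76.0]
force: [0.6, -0.9, 0.1]
width: 0.349
grip_force: 0.0
clock: 8.3
ee_pos: [0.5854, 0.0963, 0.2639]
tcp_rot: [180.0, 0.0, 156.6]
force: [0.0, 0.0, -0.5]
width: 0.002
grip_force: 0.0
[0.58544916 0.09633789 0.2639248 ] [1.79964463e+02 2.54519423e-02 1.56630831e+02] [ 13.62926048  32.72242061 -41.90677005  91.31385065  23.46509084
  65.02739978  32.83772867]
```

View pics/c3.png

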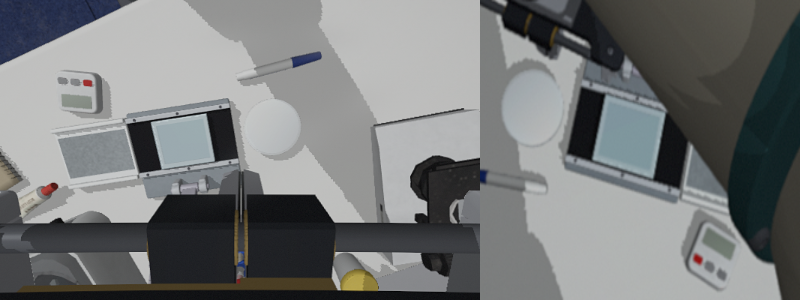

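The bar is up and the cassette is uncovered, at about (183,140) in the wrist half and (627,135) in the top half. The tray is at (97,155).

Run:
```python
from h import *
for n,f,c in(('wrist','w3',(244,187)),('top','t3',(354,180))):
    z=np.load(f'pics/{f}.npz'); p=z['p']; m=optics.camera_model(n)
    hsv=cv2.cvtColor(p,cv2.COLOR_RGB2HSV).astype(int)
    mask=np.zeros((402,642),np.uint8); q=p.copy()
    dist=np.abs(p.astype(int)-p[c[1],c[0]].astype(int)).max(-1); M=(dist<32).astype(np.uint8)
    nl,l=cv2.connectedComponents(M); M=(l==l[c[1],c[0]]).astype(np.uint8)
    cn=max(cv2.findContours(M,0,1)[0],key=cv2.contourArea)
    w=ray(m,cn.reshape(-1,2),.024); rc=cv2.minAreaRect((w[:,:2]*1000).astype(np.float32)); print(n,rc)
    g=np.array(rc[0])/1000-[.568,0]; print('board xy',g@[.970,-.242],g@[.242,.970])
m=optics.camera_model('wrist')
b=np.array([(128,109),(232,97),(240,160),(145,197)])/.75
t=ray(m,np.array([(52,131),(131,121),(141,178),(62,188)])/.75,.019);print(t,t.mean(0))
```

```text
wrist ((565.2078247070312, 2.5833702087402344), (89.3330307006836, 79.49990844726562), 75.08892059326172)
board xy -0.003333585624694788 0.001830162681579599
top ((582.8721313476562, 24.149993896484375), (141.32493591308594, 128.51568603515625), 75.76751708984375)
board xy 0.008581668884277395 0.02702454986572267
[[ 0.4654024  -0.18337711  0.019     ]
 [ 0.50158853 -0.06013494  0.019     ]
 [ 0.59328568 -0.09211912  0.019     ]
 [ 0.55520943 -0.22190273  0.019     ]] [ 0.52887151 -0.13938347  0.019     ]
```

```bash
python3 -m creep '[[[0,0,0.16,0,-2.3,-4,-1],[0,0,0.16,0,-2.3,-9,-1],[0,0,0.16,0,-2.3,-14,-1],[0,0,0.16,0,-2.3,-18,-1],[0,0,0.16,0,-2.3,-21,-1],[0,0,0.16,0,-2.3,-22.5,-1],[0,0,0.16,0,-2.3,-23.5,-1],[0,0,0.16,0,-2.3,-23.5,-1]]]'
python3 - <<'E'
from h import *
grab('wrist','w4')
E
```

```text
clock: 9.4
ee_pos: [0.5857, 0.0723, 0.0287]
tcp_rot: [180.0, 0.0, 165.4]
force: [0.0, -0.4, -0.2]
width: 0.004
grip_force: 0.0
```

View pics/w4.png

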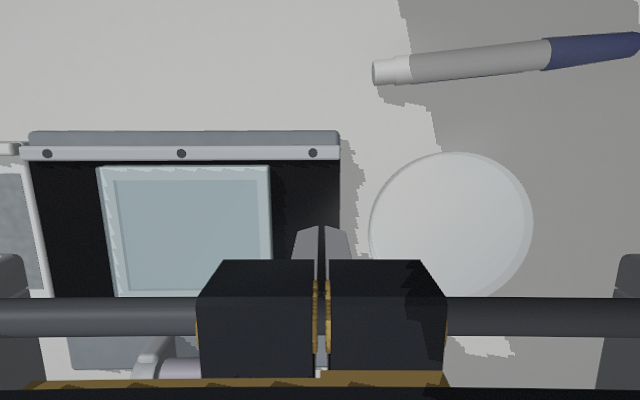

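```bash
python3 -m creep '[[[0,0,0,0,0,-0.6,-1],[0,0,0,0,0,-1.1,-1],[0,0,0,-0.25,-0.97,-1.1,-1],[0,0,0,-0.5,-1.94,-1.1,-1],[0,0,0,-0.75,-2.9,-1.1,-1],[0,0,0,-1.05,-4.1,-1.1,-1],[0,0,0,-1.35,-5.3,-1.1,-1],[0,0,0,-1.65,-6.5,-1.1,-1]]]'
python3 -m creep '[[[0,0,0,-0.3,-1.2,0,-1],[0,0,0,-0.6,-2.4,0,-1],[0,0,0,-0.9,-3.6,0,-1],[0,0,0,-1.2,-4.8,0,-1],[0,0,0,-1.5,-6,0,-1],[0,0,0,-1.75,-7,0,-1],[0,0,0,-1.9,-7.7,0,-1],[0,0,0,-2.1,-8.4,0,-1]]]'
python3 - <<'E'
from h import *
grab('wrist','w5')
E
```

```text
clock: 10.45
ee_pos: [0.569, 0.0066, 0.0176]
tcp_rot: [180.0, 0.0, 165.4]
force: [0.3, 1.9, 1.2]
width: 0.007
grip_force: 1.0
clock: 11.45
ee_pos: [0.5473, -0.0778, 0.0172]
tcp_rot: [-179.9, -0.0, 165.4]
force: [0.3, 1.3, 0.8]
width: 0.005
grip_force: 1.0
```

View pics/w5.png

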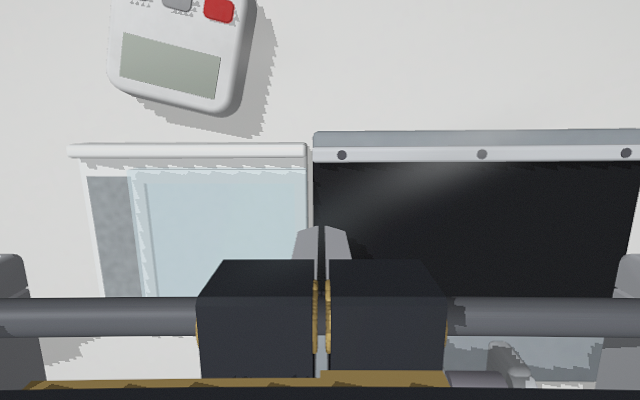

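The cassette spans columns 130 to 306 at row 170, and the tray rail spans 68 to 308 at row 150. So the cassette is nearly on the tray.

Run:
```python
from h import *
m=optics.camera_model('wrist')
e=np.array([.242,.970])
t=ray(m,[(68,151),(308,151)],.019)[:,:2]@e; c=ray(m,[(130,170),(306,170)],.022)[:,:2]@e
print(t,t.mean(),np.ptp(t),c,c.mean(),np.ptp(c),robot.state()['ee_pos'][:2]@e)
```

```text
[-0.07015756  0.05019326] -0.0099821519222346 0.12035082375634248 [-0.03921616  0.04910386] 0.004943851289259338 0.08832001520244093 0.05567724864129734
```

```bash
python3 -m creep '[[[0,0,0,-0.1,-0.4,0,-1],[0,0,0,-0.2,-0.8,0,-1],[0,0,0,-0.28,-1.1,0,-1],[0,0,0,-0.34,-1.35,0,-1],[0,0,0,-0.38,-1.5,0,-1],[0,0,0,-0.38,-1.5,0,-1],[0,0,0,-0.38,-1.5,0,-1],[0,0,0,-0.38,-1.5,0,-1]]]'
python3 -m creep '[[[0,0,0,0.1,0.4,0,-1],[0,0,0,0.2,0.8,0.5,-1],[0,0,0,0.2,0.8,3,-1],[0,0,0,0.2,0.8,7,-1],[0,0,0,0.2,0.8,12,-1],[0,0,0,0.2,0.8,17,-1],[0,0,0,0.2,0.8,21,-1],[0,0,0,0.2,0.8,24,-1]]]'
python3 - <<'E'
from h import *
print(robot.state()['ee_pos'])
grab('wrist','w6'); grab('top','t6')
E
```

```text
clock: 12.5
ee_pos: [0.544, -0.092, 0.0175]
tcp_rot: [-180.0, -0.0, 165.4]
force: [-0.5, -0.4, 0.3]
width: 0.003
grip_force: 0.0
clock: 13.5
ee_pos: [0.5465, -0.0832, 0.2598]
tcp_rot: [180.0, 0.1, 165.4]
force: [0.1, 1.0, 0.5]
width: 0.001
grip_force: 0.0
[ 0.54646165 -0.08315896  0.25982981]
```

View pics/w6.png

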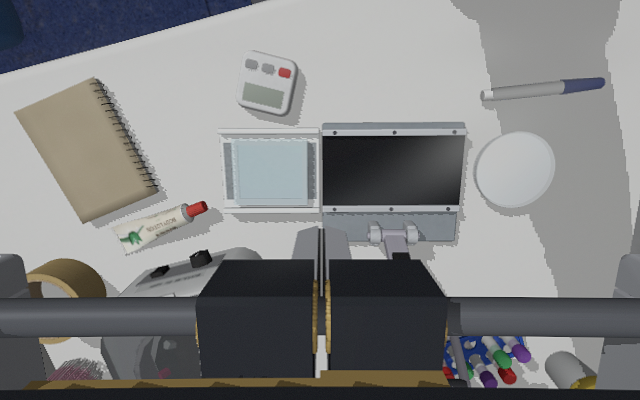

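The cassette (columns 233 to 313) lies inside the tray (220 to 320), with its centre within about 4 mm. Next I go back to the rod.

```bash
python3 -m creep '[[[0,0,-0.18,2,0.6,1,0],[0,0,-0.36,4,1.2,1,0],[0,0,-0.54,6,1.8,1,0],[0,0,-0.72,8,2.4,1,0],[0,0,-0.9,10,3,1,0],[0,0,-1.08,12,3.6,1,0],[0,0,-1.26,14,4.2,1,0],[0,0,-1.44,15.5,4.7,1,0]]]'
python3 -m creep '[[[0,0,-0.12,1.4,0.2,0,0],[0,0,-0.12,1.4,0.2,0,0],[0,0,-0.12,1.4,0.2,0,0],[0,0,-0.12,1.4,0.2,0,0],[0,0,-0.12,1.4,0.2,0,0],[0,0,-0.12,1.4,0.2,0,0],[0,0,-0.12,1.4,0.2,0,0],[0,0,-0.12,1.4,0.2,0,0]]]'
python3 - <<'E'
from h import *
s=robot.state();print(s['q'])
p,d,m=grab('wrist','w7'); P=cloud(d,m)
q=P[(P[...,2]>.15)&(P[...,2]<.215)&(np.hypot(P[...,0]-.716,P[...,1]+.034)<.09)]
print(len(q)); B=np.c_[(q[:,:2]-[.568,0])@[.970,-.242],(q[:,:2]-[.568,0])@[.242,.970],q[:,2]]
for z in np.arange(.15,.215,.005):
    k=B[(B[:,2]>=z)&(B[:,2]<z+.005)]
    if len(k): print(round(z,3),len(k),np.percentile(k[:,0],[5,50,95]).round(4),np.percentile(k[:,1],[5,50,95]).round(4))
E
```

```text
clock: 14.6
ee_pos: [0.7011, -0.036, 0.2658]
tcp_rot: [-179.9, 0.0, 82.6]
force: [-0.2, -0.3, 0.5]
width: 0.505
grip_force: 0.0
clock: 15.6
ee_pos: [0.7151, -0.0347, 0.2675]
tcp_rot: [180.0, -0.0, 76.0]
force: [0.4, 0.1, 0.2]
width: 0.501
grip_force: 0.0
[ 10.79542698  40.44814843 -20.76139519  69.40552127  13.94733317
  72.52889843 -23.53769467]
2866
0.15 39 [0.1113 0.1124 0.1134] [-0.0091  0.0017  0.0112]
0.155 62 [0.1135 0.1148 0.1153] [-0.031  -0.0011  0.0138]
0.16 803 [0.1158 0.1232 0.1277] [-0.0265  0.0023  0.0328]
0.165 374 [0.1178 0.12   0.1244] [-0.0309  0.0016  0.0335]
0.17 78 [0.1243 0.1266 0.13  ] [-0.0315  0.0281  0.0348]
0.175 90 [0.1276 0.1302 0.1346] [-0.0321 -0.0271  0.0347]
0.18 100 [0.1312 0.1337 0.1384] [-0.0327  0.0001  0.0345]
0.185 105 [0.1353 0.1378 0.141 ] [-0.0326 -0.0268  0.0344]
0.19 98 [0.1393 0.1416 0.1519] [-0.0322  0.0294  0.0345]
0.195 1070 [0.143  0.1474 0.1518] [-0.0288  0.0022  0.0311]
0.2 47 [0.1452 0.1468 0.1489] [-0.0246 -0.0022  0.0272]
```

View pics/w7.png

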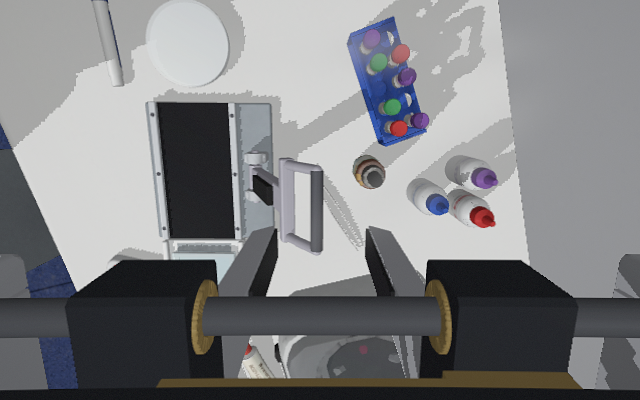

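The bar leans back on its stop and the rod runs from (316,170) to (316,250), between the open fingers. Descend and grip.

```bash
python3 -m creep '[[[0,0,0,-0.35,0.1,-3,0],[0,0,0,-0.35,0.1,-6,0],[0,0,0,-0.35,0.1,-8,0],[0,0,0,-0.35,0.1,-9.1,0],[0,0,0,-0.35,0.1,-9.1,0],[0,0,0,-0.35,0.1,-9.1,-1],[0,0,0,-0.35,0.1,-9.1,-1],[0,0,0,-0.35,0.1,-9.1,-1]]]' 12
python3 -m creep '[[[0,0,0,0,0,0,-1],[0,0,0,0,0,0,-1],[0,0,0,0,0,0,-1],[0,0,0,0,0,0,-1],[0,0,0,0,0,0,-1],[0,0,0,0,0,0,-1],[0,0,0,0,0,0,-1],[0,0,0,0,0,0,-1]]]' 12
python3 - <<'E'
import numpy as np
f=lambda t:np.array([.970*(17.3-17.335*np.cos(t+.0636)),-.242*(17.3-17.335*np.cos(t+.0636)),17.335*np.sin(t+.0636)-1.1])
T=np.r_[np.linspace(1.95,-.09,25)]
for k in range(3):
  for i in range(1,9): print(np.round(f(T[8*k+i])-f(T[8*k]),2).tolist())
  print(T[8*k+8])
E
```

```text
clock: 16.65
ee_pos: [0.712, -0.0337, 0.1772]
tcp_rot: [179.9, -0.0, 76.0]
force: [0.9, 0.9, -0.3]
width: 0.216
grip_force: 0.0
clock: 17.65
ee_pos: [0.7118, -0.0338, 0.1767]
tcp_rot: [180.0, -0.0, 76.0]
force: [-0.5, 0.3, 3.5]
width: 0.101
grip_force: 12.0
[-1.32, 0.33, 0.57]
[-2.67, 0.67, 1.03]
[-4.07, 1.01, 1.37]
[-5.48, 1.37, 1.58]
[-6.91, 1.72, 1.67]
[-8.33, 2.08, 1.63]
[-9.75, 2.43, 1.47]
[-11.16, 2.78, 1.19]
1.27
[-1.37, 0.34, -0.41]
[-2.71, 0.68, -0.93]
[-3.99, 1.0, -1.57]
[-5.22, 1.3, -2.32]
[-6.39, 1.59, -3.18]
[-7.48, 1.87, -4.13]
[-8.48, 2.12, -5.18]
[-9.4, 2.34, -6.31]
0.5899999999999999
[-0.82, 0.2, -1.21]
[-1.54, 0.38, -2.48]
[-2.15, 0.54, -3.81]
[-2.65, 0.66, -5.19]
[-3.03, 0.76, -6.61]
[-3.29, 0.82, -8.06]
[-3.44, 0.86, -9.53]
[-3.46, 0.86, -11.0]
-0.09
```

```bash
python3 -m creep '[[[0,0,0,-1.32,0.33,0.57,-1],[0,0,0,-2.67,0.67,1.03,-1],[0,0,0,-4.07,1.01,1.37,-1],[0,0,0,-5.48,1.37,1.58,-1],[0,0,0,-6.91,1.72,1.67,-1],[0,0,0,-8.33,2.08,1.63,-1],[0,0,0,-9.75,2.43,1.47,-1],[0,0,0,-11.16,2.78,1.19,-1]]]' 15
```

```text
clock: 18.65
ee_pos: [0.6001, -0.0051, 0.1883]
tcp_rot: [179.9, -0.1, 76.0]
force: [1.3, 1.5, -0.5]
width: 0.101
grip_force: 15.0
```

```bash
python3 -m creep '[[[0,0,0,-1.37,0.34,-0.41,-1],[0,0,0,-2.71,0.68,-0.93,-1],[0,0,0,-3.99,1,-1.57,-1],[0,0,0,-5.22,1.3,-2.32,-1],[0,0,0,-6.39,1.59,-3.18,-1],[0,0,0,-7.48,1.87,-4.13,-1],[0,0,0,-8.48,2.12,-5.18,-1],[0,0,0,-9.4,2.34,-6.31,-1]]]'
```

```text
clock: 19.65
ee_pos: [0.5061, 0.0187, 0.1249]
tcp_rot: [180.0, -0.1, 76.1]
force: [1.6, 1.4, -0.3]
width: 0.1
grip_force: 15.0
```

```bash
python3 -m creep '[[[0,0,0,-0.82,0.2,-1.21,-1],[0,0,0,-1.54,0.38,-2.48,-1],[0,0,0,-2.15,0.54,-3.81,-1],[0,0,0,-2.65,0.66,-5.19,-1],[0,0,0,-3.03,0.76,-6.61,-1],[0,0,0,-3.29,0.82,-8.06,-1],[0,0,0,-3.44,0.86,-9.53,-1],[0,0,0,-3.46,0.86,-10.7,-1]]]'
python3 -m creep '[[[0,0,0,0,0,-0.2,-1],[0,0,0,0,0,-0.4,-1],[0,0,0,0,0,-0.4,-1],[0,0,0,0,0,-0.4,-1],[0,0,0,0,0,-0.4,-1],[0,0,0,0,0,-0.4,-1],[0,0,0,0,0,-0.4,-1],[0,0,0,0,0,-0.4,-1]]]'
```

```text
clock: 20.65
ee_pos: [0.4718, 0.0271, 0.0176]
tcp_rot: [180.0, -0.1, 76.1]
force: [1.1, 1.9, -0.9]
width: 0.101
grip_force: 15.0
clock: 21.65
ee_pos: [0.4719, 0.027, 0.0155]
tcp_rot: [179.9, -0.1, 76.1]
force: [-1.6, 3.4, 11.8]
width: 0.097
grip_force: 15.0
```

Upward force of 12 N: the bar is on its stop. Release and retreat upward.

```bash
python3 -m creep '[[[0,0,0,0,0,0.2,-0.4],[0,0,0,0,0,0.2,-0.4],[0,0,0,0,0,0.2,-0.4],[0,0,0,0,0,1,-0.4],[0,0,0,0,0,3,-0.4],[0,0,0,0,0,6,-0.4],[0,0,0,0,0,10,-0.4],[0,0,0,0,0,14,-0.4]]]'
python3 -m creep '[[[0,0,0,-1,-3,2,-0.4],[0,0,0,-2,-6,4,-0.4],[0,0,0,-3,-9,6,-0.4],[0,0,0,-4,-12,6,-0.4],[0,0,0,-5,-16,6,-0.4],[0,0,0,-6,-20,6,-0.4],[0,0,0,-7,-24,6,-0.4],[0,0,0,-7,-26,6,-0.4]]]'
python3 - <<'E'
from h import *
p,d,m=grab('top','t8'); P=cloud(d,m)
X=P[...,:2]-[.568,0]; bx=X@[.970,-.242]; by=X@[.242,.970]; z=P[...,2]
for x in(-.098,-.05,-.02,.02,.05):
    k=(abs(bx-x)<.006)&(abs(by)<(.02 if x<-.09 else .008)); print(x,k.sum(),np.nanpercentile(z[k],[10,50,90]).round(4))
k=(abs(bx)<.03); 
for y in np.arange(-.21,-.085,.008):
    j=k&(abs(by-y)<.004); print(round(y,3),np.nanmedian(z[j]).round(4),np.median(p[j],0))
E
```

```text
clock: 22.65
ee_pos: [0.471, 0.026, 0.1558]
tcp_rot: [-180.0, 0.0, 76.0]
force: [0.6, -0.6, -1.2]
width: 0.301
grip_force: 0.0
clock: 23.65
ee_pos: [0.3999, -0.2362, 0.2145]
tcp_rot: [-180.0, 0.0, 75.8]
force: [-0.1, 1.3, 0.2]
width: 0.301
grip_force: 0.0
-0.098 206 [-0.0016  0.0334  0.0358]
-0.05 69 [0.0277 0.0295 0.0313]
-0.02 65 [0.0304 0.0321 0.0347]
0.02 63 [0.0345 0.0365 0.0381]
0.05 67 [0.0372 0.0393 0.0411]
-0.21 0.0004 [138. 140. 139.]
-0.202 0.0112 [82. 89. 93.]
-0.194 0.0133 [ 91.  101.5 105.5]
-0.186 0.0211 [108. 125. 130.]
-0.178 0.0207 [107. 126. 132.]
-0.17 0.0209 [107. 127. 132.]
-0.162 0.0209 [107. 127. 133.]
-0.154 0.0211 [108. 127. 132.]
-0.146 0.0213 [108. 127. 133.]
-0.138 0.0211 [108. 127. 133.]
-0.13 0.0212 [108. 127. 133.]
-0.122 0.0212 [108. 127. 133.]
-0.114 0.0208 [108. 127. 134.]
-0.106 0.0206 [111. 126. 131.]
-0.098 0.0113 [61. 66. 69.]
-0.09 0.0096 [105. 108. 110.]
```

```bash
python3 -c "
from rig import job_done
print(job_done())"
```

```text
the job is handed in; nothing more can be done
None
```

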